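Load a sample stack and hold the sensing arm on its stop

TASK

Load the measuring jig: lower the thick puck, then the spacer ring, then the thin solid disc into the pocket between the four posts, letting go of each so that it lies flat on the one below. Then swing the sensing arm, whose handle is the upright pin at its end, against its spring over the stack until it is fully against its stop, and finish while still holding it there for the reading, with the stack left seated. Leave the multimeter, the junction box and the clear dish where they are.

Things in the scene. Friction and masses are not known exactly. Their poses are not given: they have to be found in the camera images.
- pocket (a point): Centre of the pocket floor = top of the jig's base plate, 10 mm above the bench. z up; the arm's pivot lies towards -y. Four steel posts, 8 mm thick, 40 mm above this floor (top 3 mm tapered), at x = +-22, y = +-22 mm here, leave a round 54 mm space for the 50 mm parts, and 36 mm openings on the +-x and +-y sides for gripper fingers. Base plate: x +-50, y -132 to +52 mm, fixed.
- pivot (a point): Point on the sensing arm's upright pivot axis, 65 mm above the bench, 85 mm from the pocket centre along the pocket's -y. Axes as pocket. Grey 36 mm round pivot block; hub and cap reach 77 mm above the bench. The 10 mm thick stop post, 72 mm above the bench, stands at x = 13.5, y = -50 mm in the pocket's frame.
- swingarm (a joint): Arm angle about its upright pivot, rad. 0 = at rest, arm pointing nearly along the pocket's -x (83 degrees from its stop). Grows as the arm turns clockwise seen from above. 1.45 = against the stop, arm along the pocket's +y, right over the pocket. A spring pulls it back to 0 (1.6 N at the handle pin at rest, 3.8 N at the stop); no latch.
- handle (a point): Middle of the arm's handle, 90 mm above the bench: an upright steel pin, 12 mm thick, 130 mm from the pivot axis at the arm's free end, from the arm's top (70 mm above the bench) to 110 mm. x points outward along the arm, z up. Arm 16 mm wide, underside 60 mm above the bench; the black sensing head under it (34 mm round, 85 mm from the pivot) comes down to 56 mm.
- puck: The thick puck as a whole (sample body): aluminium, 50 mm diameter, 22 mm high, with a dark line round its side; this origin is the centre of its underside.
- puck_mid (a point): Centre of the thick puck, half-way up (11 mm above its underside). z is its axis.
- spacer: The spacer ring as a whole: grey plastic, 50 mm outside, 24 mm hole, 12 mm high; this origin is the centre of its underside.
- spacer_mid (a point): Centre of the spacer ring, half-way up (6 mm above its underside). z is its axis.
- disc: The thin top disc as a whole: solid steel, 50 mm diameter, 8 mm high, no hole; this origin is the centre of its underside.
- disc_mid (a point): Centre of the thin disc, half-way up (4 mm above its underside). z is its axis. The finished stack is 42 mm high: its top is 52 mm above the bench.
- meter: Bystander: handheld multimeter lying on the bench, orange case 170 x 85 x 40 mm (x, y, z), dial up to 53 mm high. Origin: centre of its underside.
- junction: Bystander: grey cast junction box 72 x 112 x 45 mm with two sockets. Origin: centre of its underside.
- dish: Bystander: clear round plastic dish, 84 mm diameter, 20 mm high. Origin: centre of its underside.
Things that resemble listed ones, but are neither listed nor needed, are in the scene too. Several things look just like the disc: the one meant starts nearest to the robot's base. There is more than one size of the spacer; the job needs the larger.

How it is judged:
By the outcome, as a careful person would: the job done as asked, in the order asked, and still so for the second after the job is handed in, while the arm keeps its last pose, push and grip.
It also fails if it takes over 72 s, if anything falls off the work surface, if the arm or the gripper's body presses on something with over 40 N, if the wrist force passes 120 N, or if a joint passes its speed limit or range.

ROBOT

A 7-joint arm with a two-finger parallel gripper is mounted at the origin on the work surface. World frame = base frame: x ahead of the robot, y to its left, z up, the work surface at z = 0. Lengths are in m, angles in rad, forces in N, time in s.
With the tool pointing down it reaches from about 0.4 to 0.85 m from the base axis. Payload 4.5 kg.
Tool frame: the origin (TCP) lies at the very end of the fingers, on their centre line; the grasp point (between the pads) lies 19 mm behind it (r.grip_point_offset is the distance from the TCP to the grasp point, in m); z points along the fingers, y is the line along which they close (so a half turn about z gives the same grasp; the last joint's range is limited). The gripper opens to 88 mm and grips with 3 to 60 N. Pads are 18 mm wide; open, the fingers measure 123 mm over their backs; the gripper's body (75 mm by 187 mm) begins 45 mm behind the grasp point.
Start: joints at [-1.281, 0.689, -0.195, 1.565, 0.157, 0.902, -0.215], TCP at [0.158, 0.605, 0.239] pointing down, gripper open.
Joint ranges: [-3.01, 3.01], [-0.46, 2.08], [-1.47, 1.51], [0.13, 2.56], [-1, 4.14], [0.04, 2.09], [-2.66, 2.66]. Speed limits (rad/s): [2.57, 2.57, 3.14, 3.14, 3.14, 3.14, 3.14].

INTERFACE

Orientations are given as a unit quaternion [x, y, z, w].
In Python, from plant import r gives the robot as it stands.
- The arm moves only by the tool carry_out, never from a script. Its argument "rows" is a list of rows, each a list of 3 entries, a list of its own where there are three numbers: the shift along the tool's x, y, z in cm, then the turn, a rotation vector about the tool's x, y, z in degrees, then the closure, from 0 (fully open) to 1 (shut). A call has 1 to 12 rows; each row is the pose to reach, as a shift and turn from the pose commanded when the call began, along the tool's axes at that moment; what a row does not reach only later rows make up. A row lasts 1/10 s, in which the tool goes at most 50 mm and 8.59 degrees, less where a joint would pass 70% of its speed; a pose out of reach is approached as far as the arm can. A call with a gripper value outside its range is refused whole. The fingers move at their own pace and stop on an object; "newtons" is the grip in N (left out, the last holds). Time passes only in rows, so rows that repeat a pose let the fingers close. It gives the time, the measured TCP pose, the force, the opening and the grip force at its end, in the units of the state.
- r.get_state(): the state, without advancing time (a new reading comes with each control period).
- r.snapshot(name): name is "scene" or "side" or "wrist"; returns a dict with "image" (400x640x3 uint8, red, green, blue), "fx", "fy", "cx", "cy" (pixels), "pose" (4x4, takes a point from camera to world coordinates). Camera axes: x right, y up, looking along -z (the intrinsics and any distortion apply to the point x, -y, -z); pixel columns grow to the right and rows downward; lengths in m; the calibration is good to about 2 mm. A picture is of the moment at which its call begins. There is no depth.
- r.finish_job(): hands the job in; it is judged then, once.
The state is a dict: "clock": time; "q": joint angles; "qd": joint speeds; "joint_torque": joint torques, N m; "tool_pos": TCP position; "eef_rot": TCP orientation; "contact_force": force on the tool from outside, world axes, zero at the start; "moment": the same for the moment, N m; "opening": opening from 0.0 (shut) to 1.0 (fully open); "finger_force": force on a finger pad.
Only numpy, scipy, OpenCV 4.12 (cv2) and the standard library are available. Lean on these libraries where they do the work, as an engineer would, in place of code of your own. Each camera call takes 0.05 s, during which the arm holds its last target. There are 200 camera calls.

## Working session

There is one attempt and no reset: what is moved stays moved. The work goes in short steps, Python scripts to look and compute and a tool call to move; the robot and the scene stay as the last step left them, time stands still between calls to the robot, and variables do not carry over. Pictures are saved under pics/ and viewed, at most 10 in all, crops included, and the job is handed in when it is done.

Besides the shell and the picture viewer there is one more tool, called as name(argument=value, ...), one argument or row to a line, values as JSON. carry_out: Moves the arm, as the interface text tells. Its arguments: {"type":"object","properties":{"rows":{"type":"array"},"newtons":{"type":"number"}},"required":["rows"]}

```bash
mkdir -p pics; ls; cat > h.py <<'E'
from plant import r
import numpy as np, cv2
from scipy.spatial.transform import Rotation as R
def snap(n,f=None):
    s=r.snapshot(n)
    if f: cv2.imwrite('pics/'+f,cv2.cvtColor(s['image'],cv2.COLOR_RGB2BGR))
    return s
def px2w(s,u,v,z):
    d=np.array([(u-s['cx'])/s['fx'],-(v-s['cy'])/s['fy'],-1.]);P=s['pose']
    d=P[:3,:3]@d;o=P[:3,3];return o+d*(z-o[2])/d[2]
def w2px(s,p):
    P=s['pose'];c=P[:3,:3].T@(np.array(p)-P[:3,3])
    return s['cx']+s['fx']*c[0]/-c[2], s['cy']+s['fy']*-c[1]/-c[2]
E
python3 - <<'E'
from h import *
print({k:v for k,v in r.get_state().items()})
for n in['scene','side','wrist']:
    s=snap(n,n+'0.png');print(n,[k for k in s],s['fx'],s['fy'],s['cx'],s['cy'],s['pose'].round(3).tolist(), s.get('dist'))
    np.save(n+'.npy',s,allow_pickle=True)
E
```

```text
pics
{'clock': 0.0, 'q': array([-1.28124017,  0.6899739 , -0.19452509,  1.56631918,  0.1573139 ,
        0.90250925, -0.21510875]), 'qd': array([ 1.37181405e-03, -8.93845846e-05,  3.12568532e-04, -3.98899895e-04,
       -4.85660041e-04,  1.26906486e-04,  1.78745690e-03]), 'joint_torque': array([-1.59039805e-04, -5.27555001e+01, -1.26709711e+00, -1.53430581e+01,
       -5.26428572e-02,  6.33103875e-03,  1.76079134e-04]), 'tool_pos': array([0.15799892, 0.60405556, 0.23792324]), 'eef_rot': array([ 1.27485254e-01,  9.91840050e-01, -9.06652904e-04, -4.73802210e-05]), 'contact_force': array([ 0.17603156,  0.46979562, -0.00958728]), 'moment': array([-0.00439443, -0.04705958,  0.05614136]), 'finger_force': 0.0, 'opening': 1.000527457349268}
scene ['image', 'fx', 'fy', 'cx', 'cy', 'pose'] 379.40873417189226 379.40873417189226 320.181150821984 193.54733779817062 [[-0.73, -0.471, 0.495, 0.951], [0.683, -0.502, 0.53, 0.372], [-0.001, 0.725, 0.689, 0.62], [0.0, 0.0, 0.0, 1.0]] None
side ['image', 'fx', 'fy', 'cx', 'cy', 'pose'] 413.3597160515206 413.3597160515206 312.26644494621485 200.78165926488396 [[-0.726, 0.437, -0.53, 0.074], [-0.687, -0.47, 0.554, 0.452], [-0.007, 0.767, 0.642, 0.647], [0.0, 0.0, 0.0, 1.0]] None
wrist ['image', 'fx', 'fy', 'cx', 'cy', 'pose'] 305.2869608042676 305.2869608042676 319.35063284994465 196.7674362006229 [[0.252, -0.924, -0.286, 0.084], [0.968, 0.241, 0.076, 0.624], [-0.001, -0.296, 0.955, 0.385], [0.0, 0.0, 0.0, 1.0]] None
```

View pics/scene0.png

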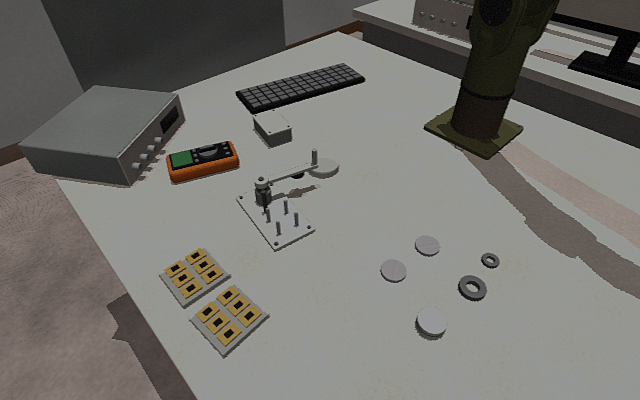

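View pics/side0.png

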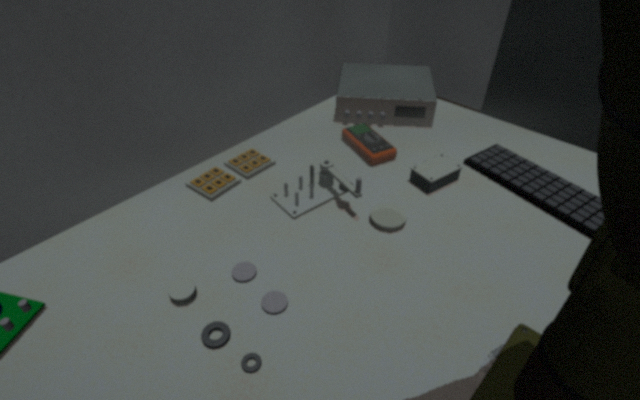

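Scene view: disc look-alikes at (427,245) and (393,270). The puck is at (431,321), with rings at (473,288) (large) and (490,260) (small). The jig base is around (275,220), the handle pin at (314,155), and the dish at (322,168). I'll compute positions next and check the choice in a close crop.

```bash
python3 - <<'E'
from h import *
sc=np.load('scene.npy',allow_pickle=True).item();sd=np.load('side.npy',allow_pickle=True).item()
for nm,a,b,z in[('discA',(427,244),(274,301),.008),('discB',(393,269),(244,270),.008),('puck',(431,319),(183,288),.022),('ringL',(473,287),(216,333),.012),('ringS',(490,260),(251,362),.01)]:
    A=px2w(sc,*a,z);B=px2w(sd,*b,z);print(nm,A.round(3),B.round(3),np.hypot(*A[:2]).round(3))
a=sc['image'][225:345,370:510][:,:,::-1];b=sc['image'][140:255,225:345][:,:,::-1]
a=cv2.resize(a,(400,343),interpolation=2);b=cv2.resize(b,(400,383),interpolation=2)
c=np.zeros((383,800,3),np.uint8);c[:343,:400]=a;c[:,400:]=b
cv2.imwrite('pics/crop1.png',c)
E
```

```text
discA [0.453 0.161 0.008] [0.454 0.161 0.008] 0.481
discB [0.553 0.152 0.008] [0.554 0.152 0.008] 0.573
puck [0.595 0.266 0.022] [0.593 0.265 0.022] 0.651
ringL [0.479 0.28  0.012] [0.476 0.277 0.012] 0.554
ringS [0.398 0.27  0.01 ] [0.391 0.27  0.01 ] 0.481
```

View pics/crop1.png

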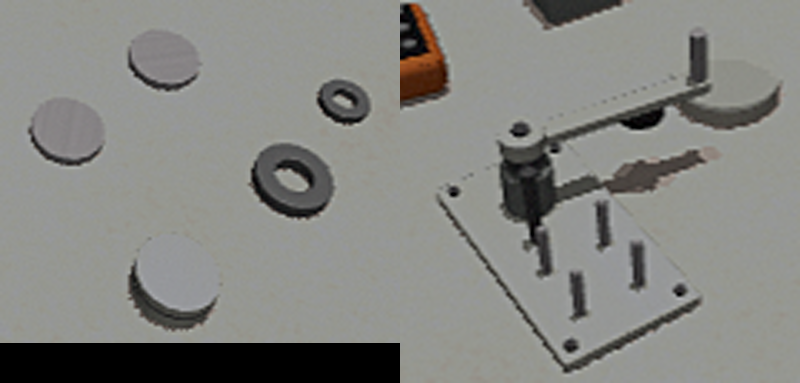

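The crop shows disc A at scene (427,245), nearest the base, so that is the disc I'll use. The large ring is at (473,288) and the puck, with its dark line, at (431,321). The jig's four post tops are clear in the right half, and the arm rests with its handle beside the dish.

```bash
python3 - <<'E'
from h import *
sc=np.load('scene.npy',allow_pickle=True).item()
f=lambda x,y:(225+(x-400)/3.333,140+y/3.333)
T=[px2w(sc,*f(*p),.05) for p in[(602,203),(545,233),(577,275),(637,245)]]
for t in T:print(t.round(4))
c=np.mean(T,0);print('c',c.round(4))
pv=px2w(sc,*f(520,128),.077);hd=px2w(sc,*f(699,34),.11);print('piv',pv.round(4),'hd',hd.round(4),'dist',np.linalg.norm((hd-pv)[:2]),np.linalg.norm((c-pv)[:2]))
for n,v in[('py',c-pv),('h',hd-pv),('y2',T[3]-T[0]+T[2]-T[1]),('x2',T[0]-T[1]+T[3]-T[2])]:print(n,np.degrees(np.arctan2(v[1],v[0])).round(1))
for p in [(439,195),(562,368),(700,298)]:print('plate',px2w(sc,*f(*p),.01).round(4))
print('dish',px2w(sc,*f(733,85),.02).round(3)); print('tool',R.from_quat(r.get_state()['eef_rot']).as_matrix().round(3).tolist())
E
```

```text
[ 0.6102 -0.1012  0.05  ]
[ 0.6533 -0.1049  0.05  ]
[ 0.6607 -0.0634  0.05  ]
[ 0.6179 -0.0576  0.05  ]
c [ 0.6355 -0.0818  0.05  ]
piv [ 0.6211 -0.1694  0.077 ] hd [ 0.497  -0.1316  0.11  ] dist 0.12970432236884533 0.08872871687344075
py 80.7
h 163.1
y2 79.9
x2 173.7
plate [ 0.6636 -0.2177  0.01  ]
plate [ 0.6943 -0.0407  0.01  ]
plate [ 0.5955 -0.0248  0.01  ]
dish [ 0.441 -0.156  0.02 ]
tool [[-0.967, 0.253, -0.0], [0.253, 0.967, -0.001], [-0.0, -0.001, -1.0]]
```

```bash
cat >> h.py <<'E'
def go(x,y,z,a=None):
    """shift (cm, tool axes) and turn (deg) from the measured pose to TCP x,y,z with tool x heading a deg, pointing down"""
    st=r.get_state();M=R.from_quat(st['eef_rot']);p=st['tool_pos']
    d=M.inv().apply(np.array([x,y,z])-p)*100
    xa=M.as_matrix()[:,0];cur=np.degrees(np.arctan2(xa[1],xa[0]))
    if a is None:a=cur
    ca,sa=np.cos(np.radians(a)),np.sin(np.radians(a))
    G=R.from_matrix(np.array([[ca,sa,0],[sa,-ca,0],[0,0,-1]]))
    print('shift',d.round(2),'turn',np.degrees((M.inv()*G).as_rotvec()).round(1),'| pos',p.round(4),'head',cur.round(1),'f',st['contact_force'].round(1),'op',round(st['opening'],3),'t',st['clock'])
E
python3 -c "
from h import *
go(.594,.2655,.13,114)"
```

```text
shift [-50.74 -21.73  10.85] turn [-0.1  0.  51.4] | pos [0.1581 0.6042 0.2381] head 165.4 f [ 0.7 -0.4 -0.4] op 1.0 t 0.15
```

carry_out(
  rows=[
    [[-50.7, -21.7, 10.8], [0, 0, 51.4], 0],
    [[-50.7, -21.7, 10.8], [0, 0, 51.4], 0],
    [[-50.7, -21.7, 10.8], [0, 0, 51.4], 0],
    [[-50.7, -21.7, 10.8], [0, 0, 51.4], 0],
    [[-50.7, -21.7, 10.8], [0, 0, 51.4], 0],
    [[-50.7, -21.7, 10.8], [0, 0, 51.4], 0],
    [[-50.7, -21.7, 10.8], [0, 0, 51.4], 0],
    [[-50.7, -21.7, 10.8], [0, 0, 51.4], 0],
    [[-50.7, -21.7, 10.8], [0, 0, 51.4], 0],
    [[-50.7, -21.7, 10.8], [0, 0, 51.4], 0],
    [[-50.7, -21.7, 10.8], [0, 0, 51.4], 0],
    [[-50.7, -21.7, 10.8], [0, 0, 51.4], 0],
  ],
)

```text
clock: 1.35
tool_pos: [0.5986, 0.2588, 0.1294]
eef_rot: [0.549, 0.836, -0.002, 0.002]
contact_force: [-1.2, -0.5, -0.2]
opening: 0.998
finger_force: 0.0
```

```bash
python3 - <<'E'
from h import *
go(.594,.2655,.13,114)
s=snap('wrist','w1.png')
print('expected puck px',w2px(s,(.594,.2655,.022)),'ring',w2px(s,(.477,.278,.012)))
g=cv2.GaussianBlur(cv2.cvtColor(s['image'],cv2.COLOR_RGB2GRAY),(3,3),0)
np.save('w1.npy',s,allow_pickle=True)
E
```

```text
shift [ 0.8  -0.15 -0.07] turn [ 0.   0.3 -0.6] | pos [0.5986 0.2588 0.1294] head 113.4 f [-1.2 -0.5 -0.2] op 0.998 t 1.35
expected puck px (np.float64(317.101079909019), np.float64(184.4971151142545)) ring (np.float64(194.63078580634865), np.float64(114.34699538439148))
```

View pics/w1.png

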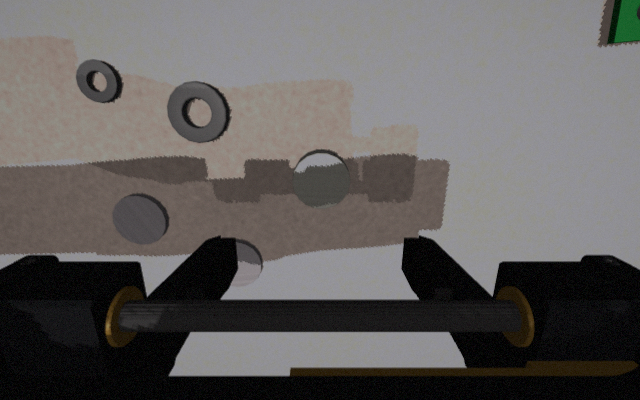

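Wrist view: puck at (320,179), large ring (199,112), small ring (99,81). The chosen disc should be (140,219) and the decoy (240,263), partly hidden by a finger.

```bash
python3 - <<'E'
from h import *
s=np.load('w1.npy',allow_pickle=True).item()
for n,u,v,z in[('puck',320.5,178.5,.022),('ring',198.5,112,.012),('disc',140,218.5,.008),('discB',240,263,.008)]:print(n,px2w(s,u,v,z).round(4))
p=px2w(s,320.5,178.5,.022); go(p[0],p[1],.003,114)
E
```

```text
puck [0.5946 0.2715 0.022 ]
ring [0.4794 0.2811 0.012 ]
disc [0.4555 0.1651 0.008 ]
discB [0.5573 0.1578 0.008 ]
shift [ 1.27  0.16 12.63] turn [-0.   0.3 -0.5] | pos [0.5979 0.2598 0.1293] head 113.5 f [ 0.6 -0.2  0.3] op 1.003 t 1.4
```

carry_out(
  rows=[
    [[1.0, 0.1, 4], [0, 0.3, -0.5], 0],
    [[1.0, 0.1, 8], [0, 0.3, -0.5], 0],
    [[1.0, 0.1, 8], [0, 0.3, -0.5], 0],
    [[1.0, 0.1, 8], [0, 0.3, -0.5], 0],
    [[1.0, 0.1, 8], [0, 0.3, -0.5], 0],
  ],
)

```text
clock: 1.9
tool_pos: [0.5916, 0.2772, 0.053]
eef_rot: [0.541, 0.841, 0.003, -0.001]
contact_force: [-0.0, 0.2, -0.1]
opening: 0.998
finger_force: 0.0
```

```bash
python3 - <<'E'
from h import *
go(.5946,.268,.003,114)
s=snap('wrist','w2.png');np.save('w2.npy',s,allow_pickle=True)
print('exp',w2px(s,(.5946,.268,.022)))
for n,p in [('fix',(.594,.2655,.022)),('wr',(.5946,.2715,.022))]:print(n,w2px(s,p))
E
```

```text
shift [-0.99 -0.13  4.99] turn [ 0.2 -0.3  0.5] | pos [0.5916 0.2772 0.053 ] head 114.5 f [-0.   0.2 -0.1] op 0.998 t 1.9
exp (np.float64(316.81260023347687), np.float64(242.86206095301964))
fix (np.float64(314.35859548285845), np.float64(245.74280255551457))
wr (np.float64(319.0756230318771), np.float64(238.30134750870644))
```

View pics/w2.png

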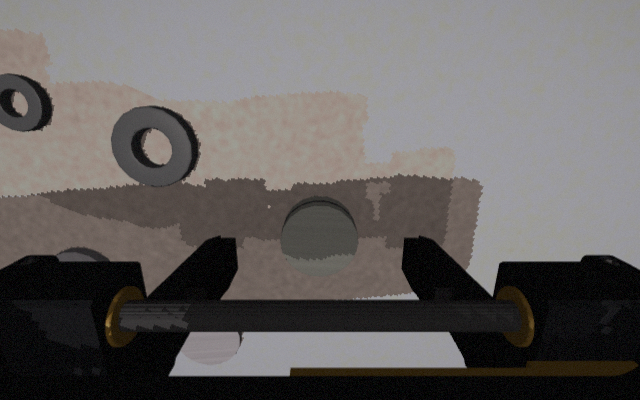

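Wrist view: the puck's top face is centred near (319.5,236), between the finger tips at (222,238) and (417,238). I'll use the wrist estimates throughout so its calibration bias cancels.

```bash
python3 - <<'E'
from h import *
s=np.load('w2.npy',allow_pickle=True).item()
p=px2w(s,319.5,236,.022);print(p.round(4)); print('ring',px2w(s,154,146,.012).round(4))
go(p[0],p[1],.003,114)
E
```

```text
[0.5942 0.2731 0.022 ]
ring [0.4787 0.2817 0.012 ]
shift [-0.48  0.02  5.02] turn [ 0.2 -0.3  0.5] | pos [0.5919 0.2771 0.0532] head 114.5 f [0.4 0.1 0.3] op 1.003 t 1.95
```

carry_out(
  rows=[
    [[-0.5, 0, 2.5], [0, 0, 0.5], 0],
    [[-0.5, 0, 4.0], [0, 0, 0.5], 0],
    [[-0.5, 0, 5.0], [0, 0, 0.5], 0],
    [[-0.5, 0, 5.0], [0, 0, 0.5], 0.2],
    [[-0.5, 0, 5.0], [0, 0, 0.5], 0.8],
    [[-0.5, 0, 5.0], [0, 0, 0.5], 0.8],
    [[-0.5, 0, 5.0], [0, 0, 0.5], 0.8],
    [[-0.5, 0, 5.0], [0, 0, 0.5], 0.8],
    [[-0.5, 0, 5.0], [0, 0, 0.5], 0.8],
  ],
  newtons=20,
)

```text
clock: 2.85
tool_pos: [0.5927, 0.2719, 0.0008]
eef_rot: [0.545, 0.838, 0.002, -0.002]
contact_force: [0.6, 0.4, -0.1]
opening: 0.562
finger_force: 20.0
```

```bash
python3 -c "
from h import *
go(.594,.2731,.003,114);print(r.get_state()['finger_force'])"
```

```text
shift [ 0.06  0.17 -0.22] turn [ 0.  -0.3 -0.1] | pos [0.5927 0.2719 0.0008] head 113.9 f [ 0.6  0.4 -0.1] op 0.562 t 2.85
20.000015292316675
```

```bash
python3 -c "
from h import *
go(.6445,-.034,.14,80.2)"
```

```text
shift [-29.98  -7.68 -14.08] turn [-0.1 -0.3 33.7] | pos [0.5927 0.2719 0.0008] head 113.9 f [ 0.6  0.4 -0.1] op 0.562 t 2.85
```

carry_out(
  rows=[
    [[0, 0, -4], [0, 0, 0], 0.8],
    [[0, 0, -8], [0, 0, 0], 0.8],
    [[-4, -1, -12], [0, 0, 5], 0.8],
    [[-9, -2.3, -14], [0, 0, 12], 0.8],
    [[-14, -3.6, -14], [0, 0, 19], 0.8],
    [[-19, -4.9, -14], [0, 0, 26], 0.8],
    [[-24, -6.2, -14], [0, 0, 33.7], 0.8],
    [[-28, -7.2, -14], [0, 0, 33.7], 0.8],
    [[-30, -7.7, -14], [0, 0, 33.7], 0.8],
    [[-30, -7.7, -14], [0, 0, 33.7], 0.8],
    [[-30, -7.7, -14], [0, 0, 33.7], 0.8],
    [[-30, -7.7, -14], [0, 0, 33.7], 0.8],
  ],
)

```text
clock: 4.05
tool_pos: [0.6439, -0.032, 0.1388]
eef_rot: [0.764, 0.645, 0.001, -0.004]
contact_force: [-0.5, -0.2, -1.4]
opening: 0.564
finger_force: 20.0
```

```bash
python3 - <<'E'
from h import *
go(.636,-.083,.07,80.2)
s=snap('wrist','w3.png');np.save('w3.npy',s,allow_pickle=True)
c=np.array([.636,-.083]);xd=np.array([.985,-.170]);yd=np.array([.170,.985])
for i in(-22,22):
  for j in(-22,22):
    q=c+(i*xd+j*yd)/1e3;print(i,j,np.round(w2px(s,(*q,.05)),1),np.round(w2px(s,(*q,.01)),1))
E
```

```text
shift [-5.2   0.11  6.85] turn [-0.2 -0.4  0.2] | pos [ 0.6439 -0.032   0.1388] head 80.4 f [-0.5 -0.2 -1.4] op 0.564 t 4.05
-22 -22 [295.1 280.8] [298.3 258.9]
-22 22 [294.1 234.9] [297.6 218. ]
22 -22 [344.9 281.1] [341.9 259.1]
22 22 [346.4 235.2] [343.  218.2]
```

View pics/w3.png

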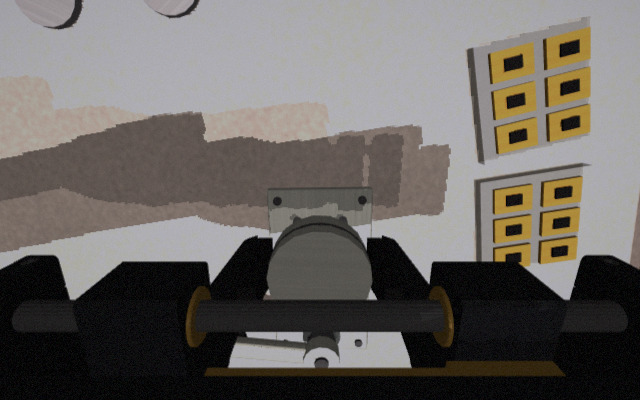

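Wrist view: the plate's front edge is at v=188 (u 268–372) and the pivot cap's top centre is at (321,362). The held puck is centred at u=319.5 and hides the posts.

```bash
python3 - <<'E'
from h import *
s=np.load('w3.npy',allow_pickle=True).item()
a=px2w(s,268.5,188,.01);b=px2w(s,372,188,.01);pv=px2w(s,321.5,362.5,.077)
print(a.round(4),b.round(4),'w',np.linalg.norm(a-b),'dir x',np.degrees(np.arctan2(*(b-a)[[1,0]])))
m=(a+b)/2;yd=np.array([np.cos(np.radians(80.2)),np.sin(np.radians(80.2))])
print('c from edge',(m[:2]-.052*yd).round(4),'c from pivot',(pv[:2]+.085*yd).round(4),'piv',pv.round(4),'dir',np.degrees(np.arctan2(*(m-pv)[[1,0]])))
# subpixel edge of plate near u=320,column profile
g=cv2.cvtColor(s['image'],cv2.COLOR_RGB2GRAY).astype(int)
print(g[180:200,300],g[180:200,330]); print(g[205,255:285],g[205,360:385])
E
```

```text
[ 0.5968 -0.0235  0.01  ] [ 0.6926 -0.0396  0.01  ] w 0.09712325918564754 dir x -9.516813792149772
c from edge [ 0.6358 -0.0828] c from pivot [ 0.6376 -0.083 ] piv [ 0.6232 -0.1668  0.077 ] dir 80.97141356836036
[84 90 89 91 95 91 90 77 64 74 84 87 87 89 85 87 87 90 89 89] [91 92 91 91 91 92 91 68 61 75 86 87 91 88 88 89 88 90 85 86]
[88 93 91 92 94 91 88 88 86 87 85 83 75 84 90 93 90 90 85 79 65 56 49 58
 80 83 92 90 88 90] [ 86  82  77  82  92 125 118 119 123 127 123 104  95 102 105  91  93  90
  98 106 108 110 108 102  94]
```

```bash
python3 -c "
from h import *
s=np.load('w3.npy',allow_pickle=True).item()
print('puck axis ray',px2w(s,319.5,230,.160).round(4))
go(.6365,-.083,.060,80.4)"
```

```text
puck axis ray [ 0.6481 -0.0106  0.16  ]
shift [-5.23  0.15  7.85] turn [-0.2 -0.3  0. ] | pos [ 0.6439 -0.0317  0.1389] head 80.4 f [ 0.7  0.8 -1.7] op 0.562 t 4.1
```

carry_out(
  rows=[
    [[-4, 0.1, 0], [-0.2, -0.3, 0], 0.8],
    [[-5.2, 0.1, 3], [-0.2, -0.3, 0], 0.8],
    [[-5.2, 0.1, 6], [-0.2, -0.3, 0], 0.8],
    [[-5.2, 0.1, 7.8], [-0.2, -0.3, 0], 0.8],
    [[-5.2, 0.1, 7.8], [-0.2, -0.3, 0], 0.8],
    [[-5.2, 0.1, 7.8], [-0.2, -0.3, 0], 0.8],
    [[-5.2, 0.1, 7.8], [-0.2, -0.3, 0], 0.8],
  ],
)

```text
clock: 4.8
tool_pos: [0.6374, -0.0847, 0.0622]
eef_rot: [0.764, 0.645, 0.001, 0.001]
contact_force: [0.2, 0.4, -0.7]
opening: 0.563
finger_force: 20.0
```

```bash
python3 - <<'E'
from h import *
go(.6365,-.083,.0115,80.4)
w=snap('wrist');s=snap('scene');np.save('w4.npy',w,allow_pickle=True);np.save('s4.npy',s,allow_pickle=True)
a=cv2.resize(w['image'][180:300,250:390],(420,360),interpolation=2);b=cv2.resize(s['image'][150:260,230:340],(380,380),interpolation=2)
c=np.zeros((380,800,3),np.uint8);c[:360,:420]=a;c[:,420:]=b
cv2.imwrite('pics/c4.png',c[:,:,::-1])
E
```

```text
shift [ 0.15 -0.13  5.07] turn [ 0.2  0.  -0.1] | pos [ 0.6374 -0.0847  0.0622] head 80.3 f [ 0.2  0.4 -0.7] op 0.563 t 4.8
```

View pics/c4.png

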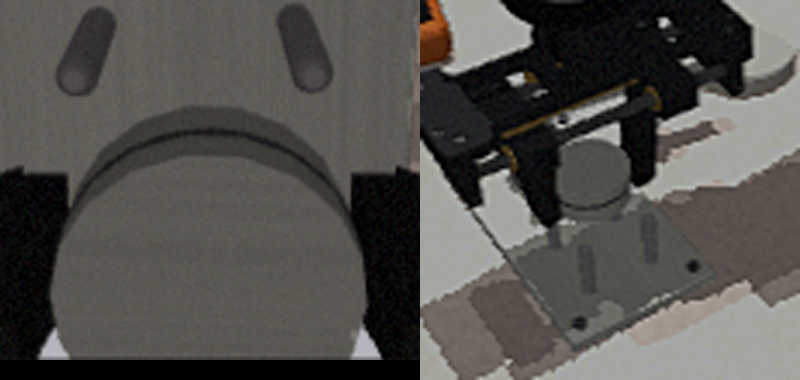

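Left crop: the front post tops are at wrist (275.7,206) and (354.3,204.3), and the puck's axis is at u≈319.4. The puck sits a little off to one side of the posts.

```bash
python3 - <<'E'
from h import *
w=np.load('w4.npy',allow_pickle=True).item()
a=px2w(w,275.7,206,.05);b=px2w(w,354.3,204.3,.05);d=b-a
an=np.degrees(np.arctan2(d[1],d[0]));print(a.round(4),b.round(4),np.linalg.norm(d),an)
for t in(80.2,an+90):
  yd=np.array([np.cos(np.radians(t)),np.sin(np.radians(t))]);print('c',((a+b)[:2]/2-.022*yd).round(4))
# puck held: top rim far edge (crop 208,155), widest u
z=w['pose']
st=r.get_state();M=R.from_quat(st['eef_rot']).as_matrix()
far=px2w(w,319.4,180+155/3,st['tool_pos'][2]+.0212);print('far rim in tool',(M.T@(far-st['tool_pos'])*1e3).round(1))
c=((a+b)[:2]/2-.022*np.array([np.cos(np.radians(80.4)),np.sin(np.radians(80.4))]))
go(*c,.0115,80.4)
E
```

```text
[ 0.6178 -0.0592  0.05  ] [ 0.6608 -0.0655  0.05  ] 0.04338081563242447 -8.404932011218937
c [ 0.6356 -0.084 ]
c [ 0.6361 -0.0841]
far rim in tool [ 21.6   0.6 -21.2]
shift [ 0.08 -0.19  5.08] turn [ 0.2  0.  -0.1] | pos [ 0.6373 -0.0852  0.0623] head 80.3 f [-0.5 -0.3 -1. ] op 0.566 t 4.9
```

```bash
python3 - <<'E'
from h import *
s=np.load('s4.npy',allow_pickle=True).item();st=r.get_state();M=R.from_quat(st['eef_rot']).as_matrix()
p=px2w(s,230+173/3.4545,150+171.5/3.4545,st['tool_pos'][2]+.0212)
f=lambda x,y:(230+(x-420)/3.4545,150+y/3.4545)
print('puck scene',p.round(4),'in tool',(M.T@(p-st['tool_pos'])*1e3).round(1))
for q in[(587,248),(649,216)]:print(px2w(s,*f(*q),.05).round(4))
E
```

```text
puck scene [ 0.636  -0.0839  0.0835] in tool [  1.   -1.4 -21.2]
[ 0.6592 -0.0646  0.05  ]
[ 0.6158 -0.0595  0.05  ]
```

```bash
python3 - <<'E'
from h import *
w=np.load('w4.npy',allow_pickle=True).item();st=r.get_state();M=R.from_quat(st['eef_rot']).as_matrix();t=st['tool_pos']
g=cv2.cvtColor(w['image'],cv2.COLOR_RGB2GRAY).astype(int)
print(g[208:240,316:324].mean(1).round(0).tolist())
for v,h in[(215,-.0008),(223.5,.0102),(231.7,.0212)]:
    print(v,(M.T@(px2w(w,319.4,v,t[2]+h)-t)*1e3).round(1))
E
```

```text
[92.0, 92.0, 91.0, 90.0, 92.0, 92.0, 92.0, 78.0, 63.0, 60.0, 62.0, 62.0, 62.0, 60.0, 51.0, 32.0, 28.0, 49.0, 60.0, 61.0, 63.0, 62.0, 60.0, 64.0, 84.0, 90.0, 87.0, 87.0, 89.0, 90.0, 90.0, 89.0]
215 [21.3  0.6  0.8]
223.5 [ 21.1   0.6 -10.2]
231.7 [ 21.6   0.6 -21.2]
```

carry_out(
  rows=[
    [[0.35, -0.22, 0], [0.2, 0, 0], 0.8],
    [[0.35, -0.22, 0.4], [0.2, 0, 0], 0.8],
    [[0.35, -0.22, 0.8], [0.2, 0, 0], 0.8],
    [[0.35, -0.22, 1.2], [0.2, 0, 0], 0.8],
    [[0.35, -0.22, 1.5], [0.2, 0, 0], 0.8],
    [[0.35, -0.22, 1.8], [0.2, 0, 0], 0.8],
    [[0.35, -0.22, 1.8], [0.2, 0, 0], 0.8],
    [[0.35, -0.22, 1.8], [0.2, 0, 0], 0.8],
  ],
)

```text
clock: 5.7
tool_pos: [0.6347, -0.0817, 0.0427]
eef_rot: [0.765, 0.644, -0.001, -0.001]
contact_force: [0.4, 0.8, -1.7]
opening: 0.561
finger_force: 20.0
```

```bash
python3 - <<'E'
from h import *
go(.6365,-.083,.0115,80.4);print(r.get_state()['moment'])
E
```

```text
shift [-0.1   0.21  3.12] turn [-0.2  0.1 -0.2] | pos [ 0.6347 -0.0817  0.0427] head 80.2 f [ 0.4  0.8 -1.7] op 0.561 t 5.7
[-0.11394234 -0.01509153  0.04842684]
```

No contact, and the puck is 8 mm down between the posts. I'll lower it the rest of the way and release.

carry_out(
  rows=[
    [[0, 0, 0.8], [0, 0, 0], 0.8],
    [[0, 0, 1.6], [0, 0, 0], 0.8],
    [[0, 0, 2.3], [0, 0, 0], 0.8],
    [[0, 0, 2.7], [0, 0, 0], 0.8],
    [[0, 0, 3.0], [0, 0, 0], 0.8],
    [[0, 0, 3.1], [0, 0, 0], 0.8],
    [[0, 0, 3.1], [0, 0, 0], 0.8],
    [[0, 0, 3.1], [0, 0, 0], 0.8],
  ],
)

```text
clock: 6.5
tool_pos: [0.6348, -0.0816, 0.0121]
eef_rot: [0.765, 0.644, -0.001, -0.001]
contact_force: [-0.4, 1.0, -1.9]
opening: 0.563
finger_force: 20.0
```

```bash
python3 - <<'E'
from h import *
go(.6365,-.083,.0115,80.4);print(r.get_state()['moment'])
E
```

```text
shift [-0.11  0.19  0.06] turn [-0.1  0.  -0.2] | pos [ 0.6348 -0.0816  0.0121] head 80.2 f [-0.4  1.  -1.9] op 0.563 t 6.5
[-0.07413473  0.08434454  0.01117431]
```

carry_out(
  rows=[
    [[0, 0, 0.1], [0, 0, 0], 0.8],
    [[0, 0, 0.1], [0, 0, 0], 0.8],
    [[0, 0, 0.1], [0, 0, 0], 0.2],
    [[0, 0, 0.1], [0, 0, 0], 0.2],
    [[0, 0, 0.1], [0, 0, 0], 0.2],
    [[0, 0, -1], [0, 0, 0], 0.2],
    [[0, 0, -4], [0, 0, 0], 0.1],
    [[0, 0, -8], [0, 0, 0], 0],
    [[0, 0, -12], [0, 0, 0], 0],
    [[0, 0, -12], [0, 0, 0], 0],
    [[0, 0, -12], [0, 0, 0], 0],
  ],
)

```text
clock: 7.6
tool_pos: [0.6356, -0.0817, 0.1335]
eef_rot: [0.765, 0.644, -0.0, 0.0]
contact_force: [-0.7, -0.4, -1.0]
opening: 0.999
finger_force: 0.0
```

```bash
python3 - <<'E'
from h import *
s=snap('wrist');np.save('w5.npy',s,allow_pickle=True)
# ring hover; heading az+90
go(.4787,.2817,.06,120)
E
```

```text
shift [ 33.16 -21.49   7.25] turn [ -0.2  -0.  -39.8] | pos [ 0.6345 -0.0815  0.1321] head 80.2 f [ 0.4  0.5 -0.2] op 0.998 t 7.65
```

carry_out(
  rows=[
    [[4, -2.6, 0], [0, 0, -5], 0],
    [[8, -5.2, 0], [0, 0, -10], 0],
    [[12, -7.8, 0], [0, 0, -15], 0],
    [[16, -10.4, 0], [0, 0, -20], 0],
    [[20, -13, 0], [0, 0, -25], 0],
    [[24, -15.6, 2], [0, 0, -30], 0],
    [[28, -18.2, 4], [0, 0, -35], 0],
    [[32, -20.8, 6], [0, 0, -39.8], 0],
    [[33, -21.5, 7.2], [0, 0, -39.8], 0],
    [[33, -21.5, 7.2], [0, 0, -39.8], 0],
    [[33, -21.5, 7.2], [0, 0, -39.8], 0],
    [[33, -21.5, 7.2], [0, 0, -39.8], 0],
  ],
)

```text
clock: 8.85
tool_pos: [0.48, 0.2775, 0.0605]
eef_rot: [0.501, 0.865, -0.001, -0.0]
contact_force: [1.0, 0.0, -0.5]
opening: 1.0
finger_force: 0.0
```

```bash
cat >> h.py <<'E'
def ring(s,guess,z,rad):
    """dark ring: largest dark blob near the guess; returns world of the hole/outline centre"""
    u,v=map(int,guess);g=cv2.cvtColor(s['image'],cv2.COLOR_RGB2GRAY)
    m=np.zeros_like(g);cv2.circle(m,(u,v),rad,255,-1)
    b=cv2.bitwise_and(((g<75)*255).astype(np.uint8),m)
    cs,h=cv2.findContours(b,cv2.RETR_CCOMP,cv2.CHAIN_APPROX_NONE)
    for c,hh in zip(cs,h[0]):
        if cv2.contourArea(c)>150: print('hole' if hh[3]>=0 else 'outer',[np.round(x,1) for x in cv2.fitEllipse(c)])
E
python3 - <<'E'
from h import *
go(.478,.280,.003,120)
s=snap('wrist');np.save('w6.npy',s,allow_pickle=True)
e=w2px(s,(.478,.280,.012));print(e);ring(s,e,.012,70)
w=np.load('w5.npy',allow_pickle=True).item()
a=cv2.resize(w['image'][150:330,220:420],(400,360));b=cv2.resize(s['image'][140:320,220:420],(400,360))
cv2.imwrite('pics/c6.png',np.hstack([a,b])[:,:,::-1])
E
```

```text
shift [ 0.32 -0.04  5.75] turn [-0.2  0.  -0.2] | pos [0.48   0.2775 0.0605] head 119.8 f [ 1.   0.  -0.5] op 1.0 t 8.85
(np.float64(318.2564416177448), np.float64(214.14174057313596))
outer [array([317.3, 210.4]), array([69.3, 78.7]), np.float64(96.2)]
hole [array([316.7, 212. ]), array([22.7, 30.9]), np.float64(92.8)]
hole [array([317.3, 182.9]), array([ 7.6, 30.8]), np.float64(89.4)]
```

View pics/c6.png

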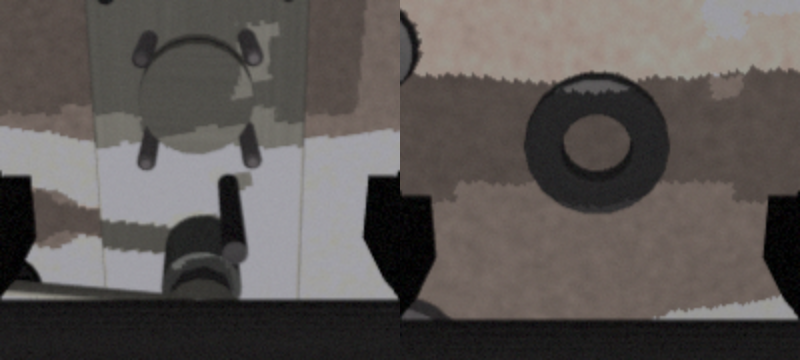

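Left crop: the puck lies flat between the four posts, its top centred at wrist (317.8,197.7). Right crop: the large ring is between the fingers, centred at about (318.8,213).

carry_out(
  rows=[
    [[0.1, 0, 2.5], [0, 0, 0], 0],
    [[0.1, 0, 4.5], [0, 0, 0], 0],
    [[0.1, 0, 5.5], [0, 0, 0], 0],
    [[0.1, 0, 5.7], [0, 0, 0], 0.2],
    [[0.1, 0, 5.7], [0, 0, 0], 0.8],
    [[0.1, 0, 5.7], [0, 0, 0], 0.8],
    [[0.1, 0, 5.7], [0, 0, 0], 0.8],
    [[0.1, 0, 5.7], [0, 0, 0], 0.8],
    [[0.1, 0, 5.7], [0, 0, 0], 0.8],
  ],
  newtons=20,
)

```text
clock: 9.8
tool_pos: [0.4784, 0.2811, 0.0038]
eef_rot: [0.5, 0.866, -0.001, -0.001]
contact_force: [0.1, 0.5, 4.4]
opening: 0.563
finger_force: 20.0
```

```bash
python3 - <<'E'
from h import *
# pocket hover: where puck was released TCP (.6348,-.0816)
go(.6348,-.0816,.075,80.2)
w=np.load('w5.npy',allow_pickle=True).item()
P=[px2w(w,u,v,.05) for u,v in[(291,179),(347.5,178.5),(293.5,231),(346,230)]];print(np.round(P,4),np.mean(P,0).round(4))
E
```

```text
shift [-39.22  -4.63  -7.16] turn [-0.1 -0.  39.8] | pos [0.4784 0.2811 0.0038] head 120.0 f [0.1 0.5 4.4] op 0.563 t 9.8
[[ 0.6176 -0.0588  0.05  ]
 [ 0.661  -0.0658  0.05  ]
 [ 0.6111 -0.1021  0.05  ]
 [ 0.6536 -0.1085  0.05  ]] [ 0.6358 -0.0838  0.05  ]
```

carry_out(
  rows=[
    [[0, 0, -3], [0, 0, 0], 0.8],
    [[-2, -0.2, -7], [0, 0, 2], 0.8],
    [[-6, -0.7, -11], [0, 0, 6], 0.8],
    [[-10, -1.2, -13], [0, 0, 11], 0.8],
    [[-14, -1.7, -13], [0, 0, 16], 0.8],
    [[-18, -2.2, -13], [0, 0, 21], 0.8],
    [[-22, -2.7, -13], [0, 0, 26], 0.8],
    [[-26, -3.2, -13], [0, 0, 31], 0.8],
    [[-30, -3.6, -13], [0, 0, 36], 0.8],
    [[-34, -4.1, -13], [0, 0, 39.8], 0.8],
    [[-37, -4.4, -11], [0, 0, 39.8], 0.8],
    [[-39, -4.6, -9], [0, 0, 39.8], 0.8],
  ],
)

```text
clock: 11.0
tool_pos: [0.6349, -0.0833, 0.093]
eef_rot: [0.766, 0.643, -0.001, 0.001]
contact_force: [-0.3, 1.0, -1.0]
opening: 0.562
finger_force: 20.0
```

carry_out(
  rows=[
    [[0, 0, 1], [0, 0, 0], 0.8],
    [[0, 0, 2], [0, 0, 0], 0.8],
    [[0, 0, 2], [0, 0, 0], 0.8],
    [[0, 0, 2], [0, 0, 0], 0.8],
    [[0, 0, 2], [0, 0, 0], 0.8],
  ],
)

```text
clock: 11.5
tool_pos: [0.6342, -0.0784, 0.0737]
eef_rot: [0.764, 0.645, -0.001, -0.001]
contact_force: [-0.5, 0.8, 0.3]
opening: 0.558
finger_force: 20.0
```

```bash
python3 - <<'E'
from h import *
go(.6358,-.0838,.05,80.2)
s=snap('wrist');np.save('w7.npy',s,allow_pickle=True)
st=r.get_state();M=R.from_quat(st['eef_rot']).as_matrix();t=st['tool_pos']
g=cv2.cvtColor(s['image'],cv2.COLOR_RGB2GRAY).astype(int)
for h,d in((-.004,'bot'),(.008,'top')):
    for off in(-.004,0,.025-.004,.025): print(d,off,np.round(w2px(s,t+M@np.array([off,0,-h])),1),end=' ')
print();print(g[195:285,316:324].mean(1).round(0).astype(int).tolist())
c=s['image'][180:300,250:390];cv2.imwrite('pics/c7.png',cv2.resize(c,(700,600))[:,:,::-1])
E
```

```text
shift [-0.51  0.26  2.37] turn [-0.1  0.   0.1] | pos [ 0.6342 -0.0784  0.0737] head 80.3 f [-0.5  0.8  0.3] op 0.558 t 11.5
bot -0.004 [318.7 255.8] bot 0 [318.7 249.2] bot 0.021 [318.7 213.2] bot 0.025 [318.7 206. ] top -0.004 [318.6 267. ] top 0 [318.6 260. ] top 0.021 [318.6 221.7] top 0.025 [318.6 214. ] 
[64, 62, 85, 90, 89, 92, 94, 92, 90, 90, 91, 92, 90, 80, 47, 31, 31, 32, 30, 32, 35, 45, 49, 50, 47, 46, 47, 46, 47, 47, 45, 46, 47, 47, 46, 46, 45, 47, 45, 47, 46, 45, 45, 52, 82, 91, 91, 89, 89, 90, 92, 91, 92, 90, 89, 89, 89, 90, 91, 115, 122, 121, 121, 119, 119, 120, 119, 117, 118, 139, 176, 186, 185, 186, 185, 164, 86, 30, 30, 32, 32, 33, 31, 32, 32, 33, 36, 46, 48, 46]
```

View pics/c7.png

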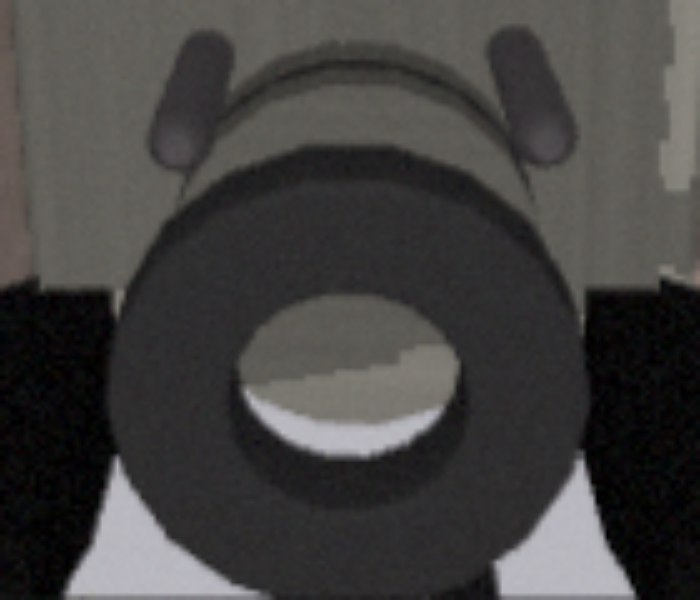

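Ring gripped, with its centre at u≈320 and its far bottom rim at v≈208.5. The front post tops are at wrist (285,209) and (359.6,208), and the puck is seated below.

```bash
python3 - <<'E'
from h import *
w=np.load('w7.npy',allow_pickle=True).item()
a=px2w(w,285,209,.05);b=px2w(w,359.6,208,.05)
yd=np.array([np.cos(np.radians(80.2)),np.sin(np.radians(80.2))])
c=(a+b)[:2]/2-.022*yd;print(a.round(4),b.round(4),c.round(4)); c=c+.0012*yd
go(*c,.052,80.2)
E
```

```text
[ 0.6172 -0.0593  0.05  ] [ 0.6609 -0.066   0.05  ] [ 0.6353 -0.0843]
shift [-0.41  0.2   2.18] turn [-0.1  0.   0.1] | pos [ 0.6342 -0.0787  0.0738] head 80.3 f [ 1.4 -0.2 -0.5] op 0.565 t 11.55
```

carry_out(
  rows=[
    [[-0.4, 0.13, 0], [0, 0, 0], 0.8],
    [[-0.4, 0.13, 0.8], [0, 0, 0], 0.8],
    [[-0.4, 0.13, 1.4], [0, 0, 0], 0.8],
    [[-0.4, 0.13, 1.9], [0, 0, 0], 0.8],
    [[-0.4, 0.13, 2.3], [0, 0, 0], 0.8],
    [[-0.4, 0.13, 2.6], [0, 0, 0], 0.8],
    [[-0.4, 0.13, 2.6], [0, 0, 0], 0.8],
    [[-0.4, 0.13, 2.6], [0, 0, 0], 0.8],
  ],
)

```text
clock: 12.35
tool_pos: [0.6343, -0.0839, 0.0469]
eef_rot: [0.765, 0.644, -0.001, -0.001]
contact_force: [0.3, -0.1, -0.3]
opening: 0.557
finger_force: 20.0
```

carry_out(
  rows=[
    [[0, 0, 0.4], [0, 0, 0], 0.8],
    [[0, 0, 0.7], [0, 0, 0], 0.8],
    [[0, 0, 0.9], [0, 0, 0], 0.8],
    [[0, 0, 1.05], [0, 0, 0], 0.8],
    [[0, 0, 1.05], [0, 0, 0], 0.8],
    [[0, 0, 1.05], [0, 0, 0], 0.8],
  ],
)

```text
clock: 12.95
tool_pos: [0.6342, -0.0839, 0.0364]
eef_rot: [0.765, 0.644, -0.001, -0.001]
contact_force: [-0.6, 0.5, -1.0]
opening: 0.559
finger_force: 20.0
```

carry_out(
  rows=[
    [[0, 0, 0.05], [0, 0, 0], 0.8],
    [[0, 0, 0.05], [0, 0, 0], 0.8],
    [[0, 0, 0.05], [0, 0, 0], 0.2],
    [[0, 0, 0.05], [0, 0, 0], 0.2],
    [[0, 0, 0.05], [0, 0, 0], 0.2],
    [[0, 0, -1], [0, 0, 0], 0.2],
    [[0, 0, -4], [0, 0, 0], 0],
    [[0, 0, -8], [0, 0, 0], 0],
    [[0, 0, -9.5], [0, 0, 0], 0],
    [[0, 0, -9.5], [0, 0, 0], 0],
    [[0, 0, -9.5], [0, 0, 0], 0],
  ],
)

```text
clock: 14.05
tool_pos: [0.6339, -0.0837, 0.1309]
eef_rot: [0.765, 0.644, -0.002, -0.001]
contact_force: [-0.0, 1.0, -0.9]
opening: 1.001
finger_force: 0.0
```

```bash
python3 - <<'E'
from h import *
s=snap('wrist','w8.png');np.save('w8.npy',s,allow_pickle=True)
e=w2px(s,(.635,-.084,.044));print(e);ring(s,e,.044,45)
go(.4545,.163,.05,110)
E
```

```text
(np.float64(320.54046640759276), np.float64(201.66144446903175))
outer [array([320.2, 198.2]), array([70.1, 75.5]), np.float64(172.3)]
hole [array([319.9, 199.8]), array([23.6, 27.6]), np.float64(90.2)]
shift [ 21.28 -21.76   8.11] turn [ -0.3  -0.  -29.7] | pos [ 0.6334 -0.0836  0.1301] head 80.3 f [ 0.4 -0.6 -0.6] op 1.002 t 14.1
```

carry_out(
  rows=[
    [[3.5, -3.6, 0], [0, 0, -4], 0],
    [[7, -7.2, 0], [0, 0, -8], 0],
    [[10.5, -10.8, 0], [0, 0, -13], 0],
    [[14, -14.4, 0], [0, 0, -18], 0],
    [[17.5, -18, 2], [0, 0, -23], 0],
    [[20, -20.5, 5], [0, 0, -28], 0],
    [[21.3, -21.8, 8], [0, 0, -29.7], 0],
    [[21.3, -21.8, 8], [0, 0, -29.7], 0],
    [[21.3, -21.8, 8], [0, 0, -29.7], 0],
    [[21.3, -21.8, 8], [0, 0, -29.7], 0],
    [[21.3, -21.8, 8], [0, 0, -29.7], 0],
  ],
)

```text
clock: 15.2
tool_pos: [0.457, 0.1617, 0.0527]
eef_rot: [0.575, 0.818, -0.0, -0.0]
contact_force: [0.6, -0.4, -0.4]
opening: 0.997
finger_force: 0.0
```

```bash
python3 - <<'E'
from h import *
go(.4545,.163,.002,110)
s=snap('wrist','w9.png');np.save('w9.npy',s,allow_pickle=True)
u,v=w2px(s,(.4545,.163,.008));print(u,v)
g=cv2.cvtColor(s['image'],cv2.COLOR_RGB2GRAY).astype(int);U=int(u);V=int(v)
print(V-60,g[V-60:V+60:2,U-2:U+3].mean(1).astype(int).tolist()); print(U-60,g[V-2:V+3,U-60:U+60:2].mean(0).astype(int).tolist())
E
```

```text
shift [ 0.21 -0.19  5.07] turn [-0.   0.  -0.2] | pos [0.457  0.1617 0.0527] head 109.8 f [ 0.6 -0.4 -0.4] op 0.997 t 15.2
315.9457153646001 217.74009893757815
157 [78, 79, 80, 81, 80, 82, 82, 81, 80, 80, 78, 75, 42, 62, 62, 61, 62, 61, 62, 61, 63, 64, 63, 65, 63, 64, 63, 63, 60, 61, 61, 62, 62, 61, 63, 63, 63, 62, 61, 62, 64, 63, 63, 63, 64, 76, 80, 90, 107, 105, 102, 99, 101, 104, 104, 101, 97, 96, 98, 100]
255 [79, 77, 78, 80, 82, 79, 81, 82, 81, 79, 78, 78, 77, 64, 61, 62, 62, 63, 63, 63, 63, 61, 62, 62, 62, 64, 61, 62, 63, 61, 60, 61, 62, 64, 64, 63, 64, 65, 63, 62, 62, 63, 63, 64, 65, 60, 61, 61, 61, 65, 80, 80, 79, 79, 80, 82, 81, 79, 85, 104]
```

carry_out(
  rows=[
    [[0.15, -0.1, 2.5], [0, 0, 0], 0],
    [[0.15, -0.1, 4.0], [0, 0, 0], 0],
    [[0.15, -0.1, 4.8], [0, 0, 0], 0],
    [[0.15, -0.1, 5.05], [0, 0, 0], 0],
    [[0.15, -0.1, 5.05], [0, 0, 0], 0],
    [[0.15, -0.1, 5.05], [0, 0, 0], 0.2],
  ],
)

```text
clock: 15.85
tool_pos: [0.4544, 0.164, 0.002]
eef_rot: [0.574, 0.819, -0.001, -0.001]
contact_force: [-0.6, 1.0, -0.1]
opening: 0.932
finger_force: 0.0
```

carry_out(
  rows=[
    [[0, 0, 0], [0, 0, 0], 0.8],
    [[0, 0, 0], [0, 0, 0], 0.8],
    [[0, 0, 0], [0, 0, 0], 0.8],
    [[0, 0, 0], [0, 0, 0], 0.8],
    [[0, 0, 0], [0, 0, 0], 0.8],
    [[0, 0, -0.5], [0, 0, 0], 0.8],
    [[0, 0, -2], [0, 0, 0], 0.8],
    [[0, 0, -5], [0, 0, 0], 0.8],
    [[0, 0, -8], [0, 0, 0], 0.8],
    [[0, 0, -8], [0, 0, 0], 0.8],
  ],
  newtons=25,
)

```text
clock: 16.85
tool_pos: [0.4557, 0.1645, 0.0843]
eef_rot: [0.574, 0.819, 0.001, 0.0]
contact_force: [-0.3, 0.6, -2.1]
opening: 0.552
finger_force: 25.0
```

```bash
python3 - <<'E'
from h import *
go(.6342,-.0825,.087,80.2)
E
```

```text
shift [-29.31   8.36  -0.28] turn [ 0.1 -0.1 29.7] | pos [0.4557 0.1645 0.0843] head 109.9 f [-0.3  0.6 -2.1] op 0.552 t 16.85
```

carry_out(
  rows=[
    [[-2, 0.6, -2], [0, 0, 2], 0.8],
    [[-6, 1.7, -3.5], [0, 0, 6], 0.8],
    [[-10, 2.9, -3.5], [0, 0, 10], 0.8],
    [[-14, 4.0, -3.5], [0, 0, 15], 0.8],
    [[-18, 5.1, -3.5], [0, 0, 20], 0.8],
    [[-22, 6.3, -3.5], [0, 0, 25], 0.8],
    [[-25.5, 7.3, -3.5], [0, 0, 29.7], 0.8],
    [[-28, 8, -3], [0, 0, 29.7], 0.8],
    [[-29.3, 8.4, -1.5], [0, 0, 29.7], 0.8],
    [[-29.3, 8.4, 0.8], [0, 0, 29.7], 0.8],
    [[-29.3, 8.4, 0.8], [0, 0, 29.7], 0.8],
    [[-29.3, 8.4, 0.8], [0, 0, 29.7], 0.8],
  ],
)

```text
clock: 18.05
tool_pos: [0.632, -0.0821, 0.072]
eef_rot: [0.765, 0.645, -0.002, -0.002]
contact_force: [-0.0, 0.4, -0.6]
opening: 0.557
finger_force: 25.0
```

carry_out(
  rows=[
    [[0, 0, 0], [0, 0, 0], 0.8],
    [[0, 0, 0], [0, 0, 0], 0.8],
    [[0, 0, 0], [0, 0, 0], 0.8],
  ],
)

```text
clock: 18.35
tool_pos: [0.6335, -0.0825, 0.0738]
eef_rot: [0.765, 0.645, -0.001, -0.0]
contact_force: [0.6, 0.7, -0.8]
opening: 0.557
finger_force: 25.0
```

```bash
python3 - <<'E'
from h import *
go(.6353,-.0843,.06,80.2)
s=snap('wrist');np.save('w10.npy',s,allow_pickle=True)
st=r.get_state();M=R.from_quat(st['eef_rot']).as_matrix();t=st['tool_pos']
g=cv2.cvtColor(s['image'],cv2.COLOR_RGB2GRAY).astype(int)
for h,d in((-.002,'bot'),(.006,'top')):
    for off in(0,.021,.025): print(d,off,np.round(w2px(s,t+M@np.array([off,0,-h])),1),end=' ')
print();print(g[195:285,316:324].mean(1).round(0).astype(int).tolist())
c=s['image'][180:300,250:390];cv2.imwrite('pics/c10.png',cv2.resize(c,(700,600))[:,:,::-1])
E
```

```text
shift [-0.15  0.21  1.38] turn [-0.1  0.   0.1] | pos [ 0.6335 -0.0825  0.0738] head 80.3 f [ 0.6  0.7 -0.8] op 0.557 t 18.35
bot 0 [318.3 250.3] bot 0.021 [318.3 213.9] bot 0.025 [318.3 206.7] top 0 [318.2 257.5] top 0.021 [318.2 219.6] top 0.025 [318.2 212. ] 
[35, 46, 48, 47, 47, 45, 46, 46, 45, 46, 46, 46, 46, 44, 45, 46, 49, 50, 51, 54, 62, 74, 77, 76, 76, 74, 73, 74, 75, 74, 74, 74, 75, 75, 74, 74, 73, 74, 74, 74, 74, 75, 75, 75, 76, 77, 75, 76, 77, 76, 76, 77, 76, 76, 76, 75, 75, 75, 74, 73, 74, 73, 73, 72, 73, 73, 74, 73, 72, 73, 73, 72, 73, 74, 75, 75, 73, 74, 74, 74, 75, 75, 75, 74, 76, 75, 74, 74, 74, 74]
```

View pics/c10.png

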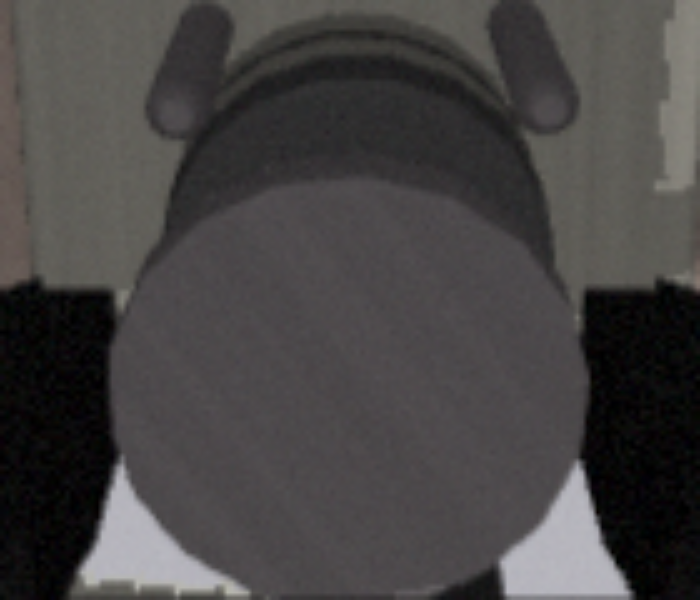

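The disc is held with its far top rim at v≈215, centred at u≈320. The ring lies flat on the puck, and the front post tops are at (285,203) and (360,202.4).

```bash
python3 - <<'E'
from h import *
w=np.load('w10.npy',allow_pickle=True).item()
a=px2w(w,285,203,.05);b=px2w(w,360,202.4,.05)
yd=np.array([np.cos(np.radians(80.2)),np.sin(np.radians(80.2))])
c=(a+b)[:2]/2-.022*yd;print(c.round(4)); c=c+.0017*yd
go(*c,.046,80.2)
E
```

```text
[ 0.6354 -0.0849]
shift [-0.03  0.24  2.76] turn [-0.1  0.   0.1] | pos [ 0.6334 -0.0825  0.0736] head 80.3 f [-0.1 -0.5 -0.6] op 0.56 t 18.4
```

carry_out(
  rows=[
    [[0, 0.13, 0.5], [0, 0, 0], 0.8],
    [[0, 0.13, 1.0], [0, 0, 0], 0.8],
    [[0, 0.13, 1.5], [0, 0, 0], 0.8],
    [[0, 0.13, 2.0], [0, 0, 0], 0.8],
    [[0, 0.13, 2.3], [0, 0, 0], 0.8],
    [[0, 0.13, 2.5], [0, 0, 0], 0.8],
    [[0, 0.13, 2.5], [0, 0, 0], 0.8],
    [[0, 0.13, 2.5], [0, 0, 0], 0.8],
  ],
)

```text
clock: 19.2
tool_pos: [0.6343, -0.083, 0.0479]
eef_rot: [0.765, 0.644, -0.001, -0.001]
contact_force: [-0.2, -0.5, -1.6]
opening: 0.551
finger_force: 25.0
```

carry_out(
  rows=[
    [[0, 0, 0.1], [0, 0, 0], 0.8],
    [[0, 0, 0.17], [0, 0, 0], 0.8],
    [[0, 0, 0.17], [0, 0, 0], 0.8],
    [[0, 0, 0.17], [0, 0, 0], 0.8],
    [[0, 0, 0.17], [0, 0, 0], 0.2],
    [[0, 0, 0.17], [0, 0, 0], 0.2],
    [[0, 0, 0.17], [0, 0, 0], 0.2],
  ],
)

```text
clock: 19.9
tool_pos: [0.6344, -0.083, 0.0464]
eef_rot: [0.765, 0.644, -0.001, -0.001]
contact_force: [1.1, 0.2, 0.3]
opening: 0.792
finger_force: 0.0
```

carry_out(
  rows=[
    [[0, 0, -1], [0, 0, 0], 0.2],
    [[0, 0, -3], [0, 0, 0], 0],
    [[0, 0, -6], [0, 0, 0], 0],
    [[0, 0, -9], [0, 0, 0], 0],
    [[0, 0, -9], [0, 0, 0], 0],
    [[0, 0, -9], [0, 0, 0], 0],
  ],
)

```text
clock: 20.5
tool_pos: [0.6349, -0.0829, 0.1373]
eef_rot: [0.765, 0.644, -0.001, -0.0]
contact_force: [0.3, 0.2, -1.2]
opening: 1.0
finger_force: 0.0
```

```bash
python3 - <<'E'
from h import *
go(.497,-.133,.15,163)
s=snap('wrist','w11.png');np.save('w11.npy',s,allow_pickle=True)
st=r.get_state();print(st['q'].round(2))
# disc outline: median colour mask round expected centre
u,v=w2px(s,(.635,-.0845,.052));U,V=int(u),int(v);print(u,v)
g=cv2.cvtColor(s['image'],cv2.COLOR_RGB2GRAY).astype(int)
print(V-44,g[V-44:V+60:2,U-2:U+3].mean(1).astype(int).tolist());print(U-60,g[V-2:V+3,U-60:U+60:2].mean(0).astype(int).tolist())
im=s['image'].astype(int);m=(abs(im-im[V,U]).max(2)<9).astype(np.uint8)*255
m=cv2.morphologyEx(m,cv2.MORPH_OPEN,np.ones((5,5)));n,l,stt,ce=cv2.connectedComponentsWithStats(m);k=l[V,U];print(stt[k],ce[k])
print('exp rim',[np.round(w2px(s,(.635+.025*a,-.0845+.025*b,.052)),1) for a,b in((1,0),(-1,0),(0,1),(0,-1))])
E
```

```text
shift [ -7.27 -12.74  -1.25] turn [ -0.1  -0.  -82.8] | pos [ 0.6349 -0.0829  0.1373] head 80.2 f [ 0.3  0.2 -1.2] op 1.0 t 20.5
[ 0.03  0.83  0.05  1.61 -0.06  0.7  -0.06]
319.32027452502155 203.95762069656018
159 [81, 80, 80, 58, 40, 39, 32, 51, 66, 65, 65, 65, 65, 65, 64, 66, 64, 67, 66, 66, 63, 64, 63, 63, 64, 64, 64, 65, 65, 64, 65, 64, 82, 88, 88, 87, 92, 160, 161, 161, 160, 161, 161, 161, 162, 162, 162, 160, 62, 37, 33, 35]
259 [101, 100, 104, 97, 83, 87, 88, 83, 83, 81, 87, 89, 88, 90, 77, 65, 65, 63, 63, 63, 66, 64, 64, 63, 66, 66, 64, 63, 65, 63, 64, 64, 65, 67, 65, 66, 66, 64, 65, 64, 74, 87, 88, 88, 87, 91, 105, 113, 110, 87, 81, 79, 79, 79, 80, 81, 77, 80, 86, 84]
[ 288  174   59   53 2362] [316.319221   199.94199831]
exp rim [array([350.2, 199. ]), array([288.8, 208.9]), array([313.9, 174. ]), array([324.4, 232.2])]
```

```bash
python3 - <<'E'
from h import *
s=np.load('w11.npy',allow_pickle=True).item()
im=s['image'].astype(int);g=im.mean(2)
for v in range(160,240,4): print(v,' '.join('%3d'%x for x in g[v,276:364:3]))
print(im[203,319],im[203,335],im[203,345],im[203,280])
E
```

```text
160  82  84  83  82  83  81  83  83  79  81  82  84  83  80  76  81  82  77  81  81  81  79  79  79  90  77 110  87  82  78
164  83  80  79  82  82  73  44  46  77  83  81  84  83  67  72  71  79  78  83  85  78  73  43  43 111 116 119 112  81  78
168  82  82  81  80  80  44  46  42  76  80  55  35  48  51  49  49  48  36  49  66  74  70  44  40  49 113  88  89  81  78
172  83  84  82  82  58  52  44  42  51  46  31  28  38  45  40  46  39  27  27  41  39  98  47  55  54  94 103  76  82  77
176  82  84  80  78  47  67  55  35  32  38  60  64  64  68  66  69  64  65  60  43  28  39  62  90  96  65  97  80  82  76
180  81  80  78  82  75  45  36  36  64  68  68  66  70  66  67  66  68  64  63  63  62  44  39  99  96 112  82  77  82  78
184  83  84  83  79  82  84  48  63  63  62  65  65  65  66  67  66  66  67  58  64  65  64  48  85 114 113  90  80  80  77
188  82  82  80  84  81  50  65  66  63  67  65  65  67  67  66  63  66  62  64  64  62  63  63  55 103 113 113  77  80  77
192  80  82  82  78  80  68  68  65  67  66  67  64  62  68  67  65  65  64  66  66  65  62  61  92  71  83 
[... 723 characters left out ...]
  63  69  54  67 109 112 110 113 107
220 112 111 154 153 117  82  59  64  66  65  59  63  63  66  61  64  64  64  63  66  84  66  65  45  49 109 112 109 112 109
224 164 162 166 162 163  47  47  54  64  67  68  64  65  85  91  88  84  89  89  87  86 134  42  58  56 154 166 162 163 163
228 162 165 165 162 160  68  91  59 165 142  86  89  88  87  89  88  87  88  88 127 159 162  88  92  86 147 162 165 164 162
232 161 164 164 164 164 162 151 162 161 163 165 163 156 146 144 149 152 157 163 162 163 163 163 148 162 164 161 162 165 164
236 162 163 162 163 162 164 164 164 162 163 161 165 164 162 162 162 162 159  91  19  19  93 108 113 164 164 162 162 162 164
[64 63 66] [65 61 64] [92 87 89] [86 84 78]
```

The disc spans u 287–349 and v 174–231 against an expected 289–350 and 174–232, so it is seated flat and centred. Next is the handle.

carry_out(
  rows=[
    [[-0.7, -1.3, -1], [0, 0, -8], 0],
    [[-1.4, -2.6, -1.2], [0, 0, -16], 0],
    [[-2.1, -3.9, -1.2], [0, 0, -24], 0],
    [[-2.8, -5.2, -1.2], [0, 0, -32], 0],
    [[-3.5, -6.5, -1.2], [0, 0, -40], 0],
    [[-4.2, -7.8, -1.2], [0, 0, -48], 0],
    [[-4.9, -9.1, -1.2], [0, 0, -56], 0],
    [[-5.6, -10.4, -1.2], [0, 0, -64], 0],
    [[-6.3, -11.7, -1.2], [0, 0, -72], 0],
    [[-7.1, -12.8, -1.2], [0, 0, -80], 0],
    [[-7.1, -12.8, -1.2], [0, 0, -83], 0],
    [[-7.1, -12.8, -1.2], [0, 0, -83], 0],
  ],
)

```text
clock: 21.75
tool_pos: [0.4951, -0.1314, 0.1476]
eef_rot: [0.146, 0.989, -0.0, -0.003]
contact_force: [0.4, -0.1, -1.2]
opening: 1.003
finger_force: 0.0
```

carry_out(
  rows=[
    [[0, 0, 0], [0, 0, 0], 0],
    [[0, 0, 0], [0, 0, 0], 0],
  ],
)

```text
clock: 21.95
tool_pos: [0.4964, -0.1308, 0.1482]
eef_rot: [0.146, 0.989, -0.0, -0.002]
contact_force: [0.3, 0.5, -0.2]
opening: 1.001
finger_force: 0.0
```

```bash
python3 - <<'E'
from h import *
go(.4965,-.131,.078,163.2)
s=snap('wrist','w12.png')
print(r.get_state()['q'].round(2))
u,v=w2px(s,(.4965,-.131,.11));ub,vb=w2px(s,(.4965,-.131,.07));print(u,v,ub,vb)
g=s['image'].mean(2);U,V=int(u),int(v)
for k in range(V-24,V+32,4):print(k,' '.join('%3d'%x for x in g[k,U-60:U+60:4]))
E
```

```text
shift [-0.04 -0.01  7.02] turn [-0.1 -0.2  0. ] | pos [ 0.4964 -0.1308  0.1482] head 163.2 f [ 0.3  0.5 -0.2] op 1.001 t 21.95
[ 0.38  0.7  -0.34  1.98  0.44  0.54  1.  ]
319.1022623120555 224.41777397793746 319.15683606702584 204.9629102647073
200  88  94  93  89  98  88  89  92  84  93  95  89  60  63  63  56  61  48  75  72  70  85  87  86  94  90  91  91  90  91
204  88  92  89  96  97  92  91  94  88  90  95  93  64  43  37  37  38  54  91  86  91  92  92  90  87  94  93  93  93  94
208  96  92  91  94  93  92  90  90  92  98  96  96  62  37  36  34  39  54  83  89  93  93  90  94  93  93  92  91  93  92
212  95  95  91  93  91  94  97  86  93  90  90  94  74  39  40  38  32  60  68  76  91  87  91  92  91  95  91  96  90  91
216  97  93  94  94  94  91  92  90  92  89  92  86  62  40  36  39  30  58  72  68  85  89  87  89  89  91  93  95  88  89
220  95  96  97  93  97  96  91  91  96  89  92  89  68  40  61  55  34  56  65  70  91  93  89  88  91  92  90  91  93  92
224  94  92  94  92  96  95  93  91  91  89  91  87  70  52  59  54  59  58  69  65  87  86  88  89  89  85  90
[... 180 characters left out ...]
  93  89  84  64  58  53  92  69  71  90  92  88  89  86  91  89  89  93  91  87
236  93  95  88  92  93 101 144 146  92  90  89  93  58  94  95  92  99  72  92  89  93  89  91  95  93  94  87  91  92  86
240 104  94 146 147 145 143 147 144 144  97  97  51  11  93 100  96  99  71  10  91  90  92  88  91  89  91  88  91  85  87
244 146 144 145 143 146 144 144 147 144  93  93   9  13  91  96  92  97  71   9  10  90  88  93  86  90  92  95  90  93  93
248 143 144 143 146 144 145 142 142 144 145  77   0   7  93  94  91  98  72   7   9  88  86  89  91  92  90  90  88  88  91
252 141 144 147 144 142 143 142 144 145 146  19   5  12  91  96  94  95  72   5   5  93  92  70  75  58  56  45  50  51  52
```

carry_out(
  rows=[
    [[0, 0, 3], [0, 0, 0], 0],
    [[0, 0, 5.5], [0, 0, 0], 0],
    [[0, 0, 7], [0, 0, 0], 0.3],
    [[0, 0, 7], [0, 0, 0], 0.6],
    [[0, 0, 7], [0, 0, 0], 1],
    [[0, 0, 7], [0, 0, 0], 1],
    [[0, 0, 7], [0, 0, 0], 1],
    [[0, 0, 7], [0, 0, 0], 1],
    [[0, 0, 7], [0, 0, 0], 1],
    [[0, 0, 7], [0, 0, 0], 1],
  ],
  newtons=25,
)

```text
clock: 23.0
tool_pos: [0.4963, -0.1313, 0.0788]
eef_rot: [0.146, 0.989, -0.0, -0.001]
contact_force: [-0.5, -0.5, -0.0]
opening: 0.297
finger_force: 0.0
```

```bash
python3 - <<'E'
from h import *
st=r.get_state();p=st['tool_pos'];print(p,st['contact_force'].round(2),st['q'].round(2))
pv=np.array([.6209,-.1682])
rr=p[:2]-pv;R0=np.linalg.norm(rr);a0=np.degrees(np.arctan2(rr[1],rr[0]));print(R0,a0)
go(*p,163.2)
M=R.from_quat(st['eef_rot'])
for k in (7,14,21,28,35,42,49,56,63,70,77,80,82,83,84,85,86):
    a=np.radians(a0-k);q=np.r_[pv+R0*np.array([np.cos(a),np.sin(a)]),p[2]]
    print(k,(M.inv().apply(q-p)*100).round(2))
E
```

```text
[ 0.49626087 -0.13126919  0.07882961] [-0.51 -0.53 -0.  ] [ 0.32  0.82 -0.25  2.02  0.52  0.37  0.93]
0.1299953767880888 163.49534458081501
shift [0. 0. 0.] turn [-0.1 -0.1  0. ] | pos [ 0.4963 -0.1313  0.0788] head 163.2 f [-0.5 -0.5 -0. ] op 0.297 t 23.0
7 [-0.09  1.58 -0.  ]
14 [-0.37  3.15 -0.  ]
21 [-0.84  4.66 -0.01]
28 [-1.49  6.11 -0.01]
35 [-2.32  7.47 -0.01]
42 [-3.3   8.71 -0.02]
49 [-4.43  9.83 -0.02]
56 [-5.68 10.8  -0.03]
63 [-7.05 11.61 -0.03]
70 [-8.5  12.25 -0.03]
77 [-10.02  12.71  -0.04]
80 [-10.69  12.85  -0.04]
82 [-11.13  12.92  -0.04]
83 [-11.36  12.95  -0.04]
84 [-11.58  12.98  -0.04]
85 [-11.81  13.    -0.04]
86 [-12.04  13.02  -0.04]
```

Still closing; finish the closing.

carry_out(
  rows=[
    [[0, 0, 0], [0, 0, 0], 1],
    [[0, 0, 0], [0, 0, 0], 1],
    [[0, 0, 0], [0, 0, 0], 1],
    [[0, 0, 0], [0, 0, 0], 1],
  ],
  newtons=25,
)

```text
clock: 23.4
tool_pos: [0.4959, -0.1317, 0.0786]
eef_rot: [0.146, 0.989, -0.001, -0.002]
contact_force: [-0.9, -1.5, 0.4]
opening: 0.131
finger_force: 25.0
```

carry_out(
  rows=[
    [[0, 0.8, 0], [0, 0, 3.5], 1],
    [[-0.1, 1.6, 0], [0, 0, 7], 1],
    [[-0.2, 2.4, 0], [0, 0, 10.5], 1],
    [[-0.4, 3.15, 0], [0, 0, 14], 1],
    [[-0.6, 3.9, 0], [0, 0, 17.5], 1],
    [[-0.85, 4.65, 0], [0, 0, 21], 1],
    [[-1.15, 5.4, 0], [0, 0, 24.5], 1],
    [[-1.5, 6.1, 0], [0, 0, 28], 1],
    [[-1.9, 6.8, 0], [0, 0, 31.5], 1],
    [[-2.3, 7.45, 0], [0, 0, 35], 1],
    [[-2.8, 8.1, 0], [0, 0, 38.5], 1],
    [[-3.3, 8.7, 0], [0, 0, 42], 1],
  ],
)

```text
clock: 24.6
tool_pos: [0.5519, -0.0571, 0.0785]
eef_rot: [0.492, 0.871, -0.001, -0.002]
contact_force: [-3.0, -0.6, 4.1]
opening: 0.122
finger_force: 25.0
```

```bash
cat >> h.py <<'E'
def arc(fin,step):
    st=r.get_state();p=st['tool_pos'];M=R.from_quat(st['eef_rot']);pv=np.array([.6209,-.1682])
    rr=p[:2]-pv;a0=np.degrees(np.arctan2(rr[1],rr[0]));R0=.130
    go(*p);print('radius',np.linalg.norm(rr),'ang',a0,'finger',st['finger_force'],'mom',st['moment'].round(2))
    for a in np.arange(a0-step,fin,-step).tolist()+[fin]:
        q=np.r_[pv+R0*np.array([np.cos(np.radians(a)),np.sin(np.radians(a))]),p[2]]
        print(round(a,1),(M.inv().apply(q-p)*100).round(2))
E
python3 -c "
from h import *
arc(80,3.5)"
```

```text
shift [0. 0. 0.] turn [-0.3 -0.1  0. ] | pos [ 0.5519 -0.0571  0.0785] head 121.1 f [-3.  -0.6  4.1] op 0.122 t 24.6
radius 0.13072957445852706 ang 121.84562460153842 finger 25.00107379630208 mom [-0.23  0.5   0.07]
118.3 [-0.09  0.79 -0.  ]
114.8 [-0.15  1.59 -0.01]
111.3 [-0.26  2.37 -0.01]
107.8 [-0.42  3.15 -0.02]
104.3 [-0.62  3.92 -0.02]
100.8 [-0.88  4.67 -0.02]
97.3 [-1.17  5.41 -0.03]
93.8 [-1.52  6.12 -0.03]
90.3 [-1.9   6.82 -0.04]
86.8 [-2.33  7.49 -0.04]
83.3 [-2.8   8.13 -0.04]
80 [-3.28  8.71 -0.05]
```

carry_out(
  rows=[
    [[-0.1, 0.8, 0], [0, 0, 3.5], 1],
    [[-0.15, 1.6, 0], [0, 0, 7], 1],
    [[-0.25, 2.35, 0], [0, 0, 10.5], 1],
    [[-0.4, 3.15, 0], [0, 0, 14], 1],
    [[-0.6, 3.9, 0], [0, 0, 17.5], 1],
    [[-0.9, 4.65, 0], [0, 0, 21], 1],
    [[-1.2, 5.4, 0], [0, 0, 24.5], 1],
    [[-1.5, 6.1, 0], [0, 0, 28], 1],
    [[-1.9, 6.8, 0], [0, 0, 31.5], 1],
    [[-2.3, 7.45, 0], [0, 0, 35], 1],
    [[-2.3, 7.45, 0], [0, 0, 36], 1],
    [[-2.3, 7.45, 0], [0, 0, 36], 1],
  ],
)

```text
clock: 25.8
tool_pos: [0.6279, -0.037, 0.0785]
eef_rot: [0.735, 0.678, -0.001, -0.002]
contact_force: [-2.5, 0.6, 7.1]
opening: 0.126
finger_force: 25.0
```

```bash
python3 -c "
from h import *
arc(76,1.5)"
```

```text
shift [0. 0. 0.] turn [-0.2 -0.   0. ] | pos [ 0.6279 -0.037   0.0785] head 85.3 f [-2.5  0.6  7.1] op 0.126 t 25.8
radius 0.13139405848485436 ang 86.93328811857214 finger 25.002425853163004 mom [0.19 0.57 0.14]
85.4 [-0.13  0.34 -0.  ]
83.9 [-0.14  0.68 -0.  ]
82.4 [-0.15  1.02 -0.  ]
80.9 [-0.17  1.36 -0.01]
79.4 [-0.2   1.7  -0.01]
77.9 [-0.24  2.04 -0.01]
76.4 [-0.29  2.38 -0.01]
76 [-0.3   2.48 -0.01]
```

carry_out(
  rows=[
    [[-0.05, 0.35, 0], [0, 0, 1.5], 1],
    [[-0.05, 0.7, -0.05], [0, 0, 3], 1],
    [[-0.1, 1.05, -0.05], [0, 0, 4.5], 1],
    [[-0.1, 1.2, -0.05], [0, 0, 5], 1],
    [[-0.1, 1.35, -0.05], [0, 0, 5], 1],
    [[-0.1, 1.35, -0.05], [0, 0, 5], 1],
    [[-0.1, 1.35, -0.05], [0, 0, 5], 1],
  ],
)

```text
clock: 26.5
tool_pos: [0.6416, -0.0384, 0.0786]
eef_rot: [0.764, 0.645, -0.001, -0.002]
contact_force: [-2.9, 4.4, 3.4]
opening: 0.125
finger_force: 25.0
```

```bash
python3 -c "
from h import *
arc(76,1.5)"
```

```text
shift [0. 0. 0.] turn [-0.2 -0.1  0. ] | pos [ 0.6416 -0.0384  0.0786] head 80.3 f [-2.9  4.4  3.4] op 0.125 t 26.5
radius 0.13146876099574697 ang 80.94483654297856 finger 25.001898938789964 mom [1.01 0.59 0.02]
79.4 [-0.15  0.34 -0.  ]
77.9 [-0.16  0.68 -0.  ]
76.4 [-0.18  1.02 -0.  ]
76 [-0.18  1.12 -0.01]
```

Not at the stop yet; I'll push on in small steps and watch the tangential force.

carry_out(
  rows=[
    [[0, 0.1, 0], [0, 0, 0], 1],
    [[0, 0.2, 0], [0, 0, 0], 1],
    [[0, 0.2, 0], [0, 0, 0], 1],
    [[0, 0.2, 0], [0, 0, 0], 1],
    [[0, 0.2, 0], [0, 0, 0], 1],
  ],
)

```text
clock: 27.0
tool_pos: [0.6425, -0.0385, 0.0785]
eef_rot: [0.764, 0.645, -0.001, -0.003]
contact_force: [-4.0, 5.8, 6.3]
opening: 0.127
finger_force: 25.0
```

carry_out(
  rows=[
    [[0, 0.1, 0], [0, 0, 0], 1],
    [[0, 0.2, 0], [0, 0, 0], 1],
    [[0, 0.2, 0], [0, 0, 0], 1],
    [[0, 0.2, 0], [0, 0, 0], 1],
    [[0, 0.2, 0], [0, 0, 0], 1],
  ],
)

```text
clock: 27.5
tool_pos: [0.6427, -0.0385, 0.0785]
eef_rot: [0.764, 0.645, -0.003, -0.004]
contact_force: [-9.1, 5.7, 8.7]
opening: 0.127
finger_force: 25.0
```

The arm is on its stop: a 2 mm further command moved it only 0.2 mm while the force rose from about 4 to 9 N, against the 3.8 N spring. Handing in.

```bash
python3 -c "
from h import *
st=r.get_state();print(st['tool_pos'],st['contact_force'],st['finger_force'],st['clock'])
print(r.finish_job())"
```

```text
[ 0.64274579 -0.03851129  0.07845185] [-9.12027951  5.68519192  8.72230468] 25.02475103829056 27.5
the job is handed in; nothing more can be done
None
```

The job is handed in: puck, larger spacer ring and disc were stacked flat between the posts in that order, and the gripper is holding the sensing arm against its stop at 27.5 s. I did not check the stack or the three bystanders by camera after the arm swung over.

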